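# Open the hold-down bar of a tube shaker and hold it up

### The arm

A 6-joint arm with a two-finger parallel gripper is mounted at the origin on the work surface. World frame = base frame: x ahead of the robot, y to its left, z up, the work surface at z = 0. Lengths are in mm, angles in rad, forces in N, time in s.
With the tool pointing down it reaches from about 300 to 775 mm from the base axis. Payload 14.6 kg.
Tool frame: the origin (TCP) lies between the finger pads; the fingertips stand 25 mm ahead of it and the grasp point (between the pads) lies 6 mm ahead of it; z points along the fingers, y is the line along which they close (so a half turn about z gives the same grasp; the last joint's range is limited). The gripper opens to 94 mm and grips with 3 to 60 N. Pads are 16 mm wide; open, the fingers measure 119 mm over their backs; the gripper's body (75 mm by 177 mm) begins 78 mm behind the grasp point.
Start: joints at [-1.277, 0.3, 1.521, -0, 1.321, -0.067], TCP at [194.155, -514.581, 230.446] pointing down, gripper open.
Joint ranges: [-3.03, 3.03], [-0.79, 2.21], [0.23, 2.52], [-1.04, 4.18], [0, 3.07], [-2.55, 2.55]. Speed limits (rad/s): [2.22, 2.22, 2.57, 3.14, 3.14, 3.14].

### API

Orientations are given as [roll, pitch, yaw] about the fixed x, y, z axes, in that order (R = Rz(yaw) Ry(pitch) Rx(roll)).
In Python, from cell import manip gives the robot as it stands. The module is installed in compiled form; this text tells all that it offers.
- The arm moves only by the tool step_arm, never from a script. Its argument "series" is one flat list of numbers, 5 for each row, row after row: the shift along the world's x, y, z in mm, then the turn about the world's z in rad, then the closure, from 0 (fully open) to 1 (shut). In form: [dx, dy, dz, spin, jaw, dx, dy, dz, spin, jaw, ...]. A call has 1 to 20 rows; each row shifts and turns the commanded pose from where the row before left it; what a row does not reach is not made up. A row lasts 1/8 s, in which the tool goes at most 62.5 mm and 10.7 degrees, less where a joint would pass 70% of its speed; a pose out of reach is approached as far as the arm can. A call is refused whole if a number of a shift passes 62.5 or a number of a turn 0.188, either way. A call with a gripper value outside its range is refused whole. The fingers move at their own pace and stop on an object; "squeeze" is the grip in N (left out, the last holds). Time passes only in rows, so rows that do not move let the fingers close. It gives the time, the measured TCP pose, the force, the opening and the grip force at its end, in the units of the state.
- manip.read_state(): the state, without advancing time (a new reading comes with each control period).
- manip.camera(name): name is "scene" or "top"; returns (picture, depth): 420x560x3 uint8, blue, green, red; 420x560 float32, mm along the optical axis (not along the pixel's ray), 0 where there is no reading.
- manip.camera_info(name): a dict with "fovy" (degrees; the focal length in pixels is half the picture's height over the tangent of half this angle, whatever the lens; pixels are square), "cx", "cy" (the principal point, pixels), "eye" and "orientation" of the camera in the world. Camera axes: x right, y down, z forward; pixel columns grow to the right and rows downward; lengths in mm; the calibration is good to about 2 mm. A picture is of the moment at which its call begins. camera_info takes no time and is no camera call.
- manip.sign_off(): hands the job in; it is judged then, once.
The state is a dict: "clock": time; "joints": joint angles; "qd": joint speeds; "effort": joint torques, N m; "eef_pos": TCP position; "eef_rot": TCP orientation; "wrist_force": force on the tool from outside, world axes, zero at the start; "moment": the same for the moment, N m; "finger_gap": finger opening in mm; "finger_force": force on a finger pad.
Only numpy, scipy, OpenCV 4.12 (cv2) and the standard library are available. Lean on these libraries where they do the work, as an engineer would, in place of code of your own. Each camera call takes 0.05 s, during which the arm holds its last target. There are 200 camera calls.

### The job

The shaker's hold-down bar is locked over the tube rack by its coupler head on a ball post: take the latch's finger grip at the bar's free end, pull the latch sideways (outward, along the bar) against its spring until it is clear of the ball with the bar still down, then lift the bar off the ball. Finish while holding the bar up, steady, with its coupler head at least 80 mm above where it sat, so that a colleague can slide the rack out: do not lower it or let go. Leave the tube rack where it stands and do not disturb the other things around.

Things in the scene. Friction and masses are not known exactly. Their poses are not given: they have to be found in the camera images.
- shaker: Bench shaker, fixed: white housing 250 x 300 mm, platform top 86 mm above the bench. Origin: centre of its underside; x axis to its back (away from the control panel), y along the hold-down bar from hinge to latch, z up. A hinge pillar stands on the platform at x 0, y -125 mm, and a steel post with a 22 mm ball head, ball centre at x 0, y +115, z 186 mm.
- hold_bar: Aluminium hold-down bar, 44 mm wide, about 0.4 kg with latch; dark coupler head (40 x 56 mm) over the ball at its free end. Origin: on the hinge axis, at shaker x 0, y -125, z 186 mm; its y axis runs along the bar to the latch, level at the start. It turns up about the shaker's x axis, to 1.2 rad; let go, it falls shut. The latch lets it rise only about 1 mm until pulled.
- socket (a point): Middle of the coupler head's socket, 240 mm from the hinge axis along the bar; at the ball's centre (186 mm above the bench) when the bar is down.
- latch (a joint): Travel of the latch slide along the bar, outward from the ball, in m: 0 is sprung shut, 0.016 its stop. The ball is free from 0.013 up. The spring pulls it shut with about 4 N at the start and 7 N at the stop.
- latch_grip (a point): Where to grip the latch: its upright black finger grip, flat-sided, 16 mm across the bar (shaker x), 26 mm along it (y), 50 mm high; this point is in its middle, 18 mm below its top. With latch shut and bar down it is 313 mm from the hinge axis along the bar and 16 mm above it. It goes outward with the latch, up with the bar. Gap to the coupler head 32 mm; nothing beside it.
- tube_rack: White plastic rack, 64 x 170 mm, with two rows of seven stoppered tubes, 84 mm high in all, standing on the platform under the bar. Origin: centre of its underside. To be left in place.
- vial_block: Grey block of vials, 56 x 100 x 48 mm, on the platform behind the rack; origin at the centre of its underside. Bystander.
- dropper: Amber dropper bottle, 44 mm in diameter, 103 mm high, on the bench near the latch end; origin at the centre of its underside. Bystander.
- marker: White marker pen, 110 mm long, lying on the bench near the latch end; origin under its middle. Bystander.
- beaker: Glass beaker, 74 mm in diameter, 95 mm high, with plastic pipettes standing in it up to 145 mm; origin at the centre of its underside. Bystander.
- spare_rack: Empty white tube rack with two end loops, 105 x 205 mm, 89 mm high; origin at the centre of its underside. Bystander.
- wash_bottle: White wash bottle with a bent spout, 68 mm in diameter, 195 mm high; origin at the centre of its underside. Bystander.
- timer: Grey bench timer, 55 x 65 x 18 mm; origin at the centre of its underside. Bystander.
- petri: Stack of three clear petri dishes, 90 mm in diameter, 48 mm high; origin at the centre of its underside. Bystander.
Mind the look-alikes: they are no part of the job. What is shaped like the tube_rack but green is not meant.

How it is judged:
By the outcome, as a careful person would: the job done as asked, in the order asked, and still so for the second after the job is handed in, while the arm keeps its last pose, push and grip.
It also fails if it takes over 40 s, if anything falls off the work surface, if the arm or the gripper's body presses on something with over 40 N, if the wrist force passes 120 N, or if a joint passes its speed limit or range.

## Working session

There is one attempt and no reset: what is moved stays moved. The work goes in short steps, Python scripts to look and compute and a tool call to move; the robot and the scene stay as the last step left them, time stands still between calls to the robot, and variables do not carry over. Pictures are saved under pics/ and viewed, at most 10 in all, crops included, and the job is handed in when it is done.

Besides the shell and the picture viewer there is one more tool, called after "Emit:" as name(argument=value, ...) on one line, values as JSON. step_arm: Moves the arm, as the interface text tells. Its arguments: {"type":"object","properties":{"series":{"type":"array"},"squeeze":{"type":"number"}},"required":["series"]}

```bash
mkdir -p pics; cat > h.py <<'E'
import numpy as np, cv2
from cell import manip
from scipy.spatial.transform import Rotation as R
def shot(n):
    p,d=manip.camera(n); np.savez(f'{n}.npz',p=p,d=d); return p,d
def cloud(n,d):
    i=manip.camera_info(n); f=210/np.tan(np.radians(i['fovy'])/2)
    v,u=np.mgrid[:420,:560]
    c=np.dstack([(u-i['cx'])*d/f,(v-i['cy'])*d/f,d])
    o=np.array(i['orientation'],float)
    M=o if o.shape==(3,3) else R.from_euler('xyz',o).as_matrix()
    return c@M.T+np.array(i['eye'])
E
python3 - <<'E'
from h import *
for n in('scene','top'):
    p,d=shot(n); cv2.imwrite(f'pics/{n}0.png',cv2.resize(p,(800,600),interpolation=2)); print(manip.camera_info(n))
s=manip.read_state();print(s)
E
```

```text
{'fovy': 45.93208138603766, 'cx': 281.8267317371607, 'cy': 212.79282977549494, 'eye': array([1079.97438584,  685.92751859, 1323.47523228]), 'orientation': array([-2.49747172,  0.0145268 ,  2.45333022])}
{'fovy': 44.900724748443004, 'cx': 280.6842088114681, 'cy': 218.96472838743412, 'eye': array([ 240.6425581 ,   -8.04152256, 1686.16023755]), 'orientation': array([-2.96983569e+00, -1.61109429e-03, -1.58707175e+00])}
{'clock': 0.1, 'joints': array([-1.27656809e+00,  3.00436534e-01,  1.52153539e+00, -1.61738495e-05,
        1.32068372e+00, -6.65874812e-02]), 'qd': array([-0.00054877, -0.00134822, -0.0013384 , -0.00127723,  0.00014802,
       -0.00017781]), 'effort': array([ 2.95298989e-03, -5.32640648e+01, -3.53281438e+01,  7.10438169e-02,
        2.34705757e-02, -6.71090243e-05]), 'eef_pos': array([ 194.10890568, -514.38095196,  229.92459749]), 'eef_rot': array([-3.14053097e+00, -5.50980960e-05,  3.60819701e-01]), 'wrist_force': array([-0.15687338,  0.81482337,  1.09676243]), 'moment': array([-0.02498877, -0.02568901, -0.00557482]), 'finger_force': 0.0, 'finger_gap': 94.43330139027205}
```

View pics/scene0.png

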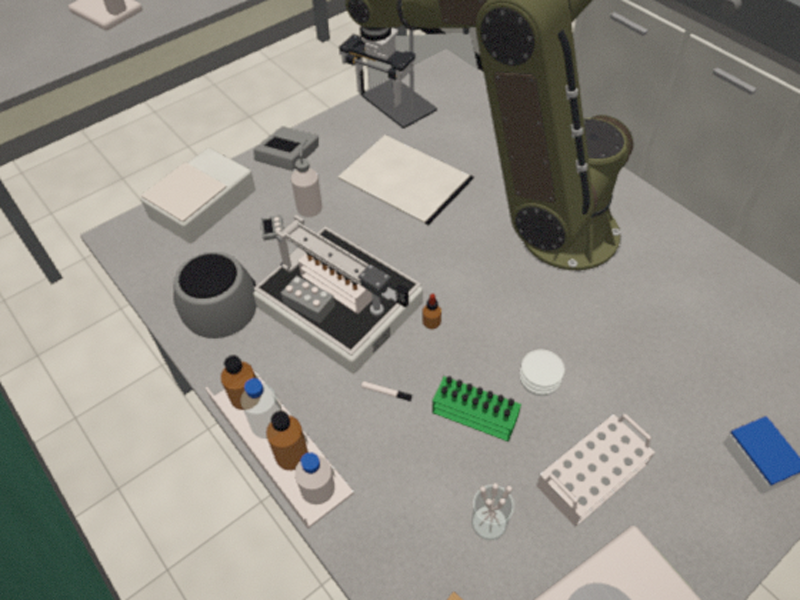

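View pics/top0.png

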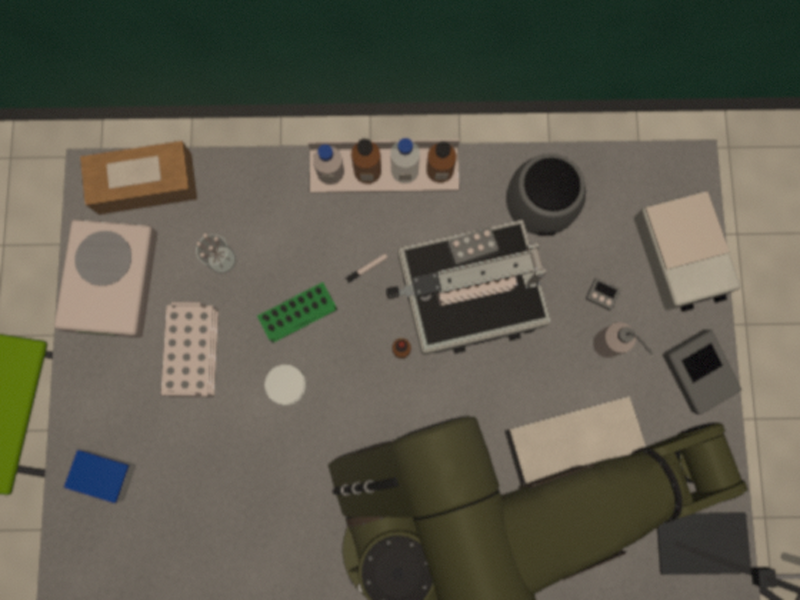

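The scene shows the shaker with the latch grip near scene (402,296) and top (393,292). The hinge is near top (532,267), the dropper at top (401,347) and the marker at top (367,268). I'll enlarge the latch area and measure it.

```bash
python3 - <<'E'
from h import *
for n,(a,b,c,e) in dict(scene=(180,140,320,260),top=(250,150,400,260)).items():
    z=np.load(n+'.npz'); cv2.imwrite(f'pics/{n}1.png',cv2.resize(z['p'][b:e,a:c],None,fx=5,fy=5,interpolation=cv2.INTER_CUBIC))
    C=cloud(n,z['d'])
    # high points near bar
    m=(C[...,2]>150)&(C[...,2]<235)&(C[...,0]>380)&(C[...,0]<700)&(C[...,1]>-320)&(C[...,1]<120)
    P=C[m]; print(n,m.sum(),P.min(0),P.max(0))
    dark=m&(z['p'].max(2)<60)
    for lo in range(-40,80,6):
        k=m&(C[...,1]>=lo)&(C[...,1]<lo+6)
        if k.sum(): Q=C[k]; print(lo,k.sum(),Q[:,0].min().round(),Q[:,0].max().round(),np.median(Q[:,0]).round(1),Q[:,2].max().round(1),np.median(Q[:,2]).round(1))
    # bar top: bright
    b_=m&(C[...,1]<-20)&(C[...,1]>-200)&(C[...,2]>185)
    if b_.sum()>20:
        Q=C[b_]; vx,vy,x0,y0=cv2.fitLine(Q[:,:2].astype(np.float32),cv2.DIST_HUBER,0,.01,.01).ravel(); print('line',vx,vy,x0,y0,np.degrees(np.arctan2(vy,vx)),np.median(Q[:,2]))
E
```

```text
scene 1639 [ 529.9842227  -319.34496762  150.13696651] [647.85519419  18.26781577 223.22154931]
-40 29 541.0 572.0 560.8 212.0 187.1
-34 15 538.0 561.0 551.2 181.9 176.6
-28 15 540.0 562.0 552.3 181.7 177.6
-22 8 543.0 558.0 549.9 179.4 176.5
-16 4 549.0 551.0 549.4 180.2 174.2
-10 10 538.0 551.0 548.7 220.8 218.0
-4 24 537.0 553.0 550.3 223.1 205.2
2 26 537.0 553.0 549.5 223.0 210.4
8 25 535.0 552.0 546.2 223.2 210.0
14 32 537.0 552.0 544.7 218.3 199.4
line 0.17611362 -0.9843699 566.9661 -91.35509 -79.85652 196.08535956228025
top 1613 [ 534.28820129 -319.25586254  150.34879079] [648.55561357  16.76754822 226.59658607]
-40 20 542.0 572.0 555.3 208.1 180.1
-34 16 542.0 564.0 552.0 181.6 177.5
-28 14 539.0 561.0 551.3 183.4 177.3
-22 8 545.0 556.0 549.4 183.2 176.4
-16 8 542.0 554.0 546.8 187.6 177.4
-10 16 537.0 552.0 540.8 224.4 219.1
-4 16 537.0 552.0 541.2 226.6 219.9
2 17 535.0 553.0 538.8 225.4 218.0
8 14 535.0 549.0 540.3 225.3 219.3
14 5 537.0 546.0 544.0 220.6 210.6
line 0.2539749 -0.9672108 568.10504 -105.75714 -75.28714 197.76842251616927
```

View pics/scene1.png

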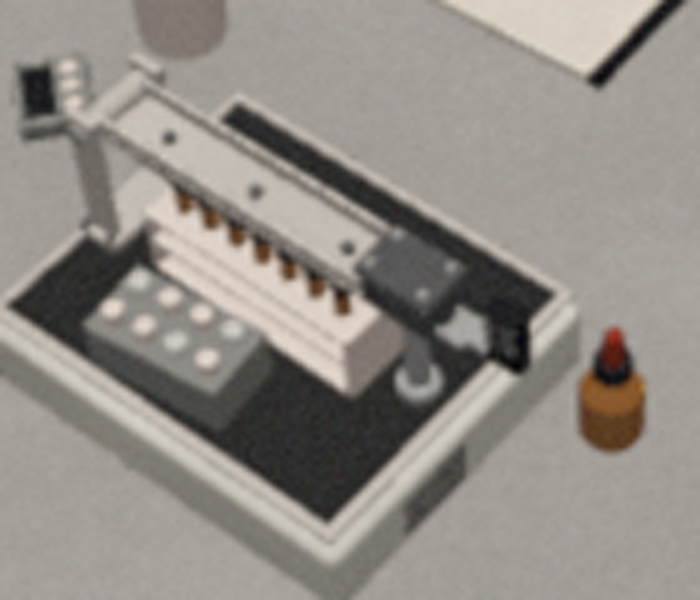

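View pics/top1.png

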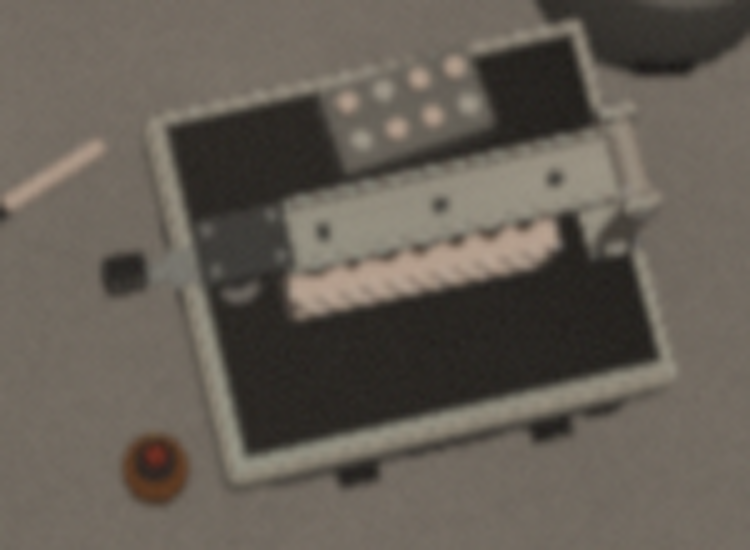

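```bash
python3 - <<'E'
from h import *
for n in('scene','top'):
    z=np.load(n+'.npz');C=cloud(n,z['d']);br=z['p'].max(2)
    m=(C[...,2]>185)&(C[...,2]<230)&(C[...,0]>500)&(C[...,0]<640)&(C[...,1]>-200)&(C[...,1]<-40)
    P=C[m][:,:2]; print(n,cv2.minAreaRect(P.astype(np.float32)))
    mid=[]
    for lo in range(-195,-75,10):
        k=P[(P[:,1]>=lo)&(P[:,1]<lo+10),0]; mid.append((lo+5,(np.percentile(k,4)+np.percentile(k,96))/2))
    mid=np.array(mid);c=np.polyfit(mid[:,0],mid[:,1],1);print(c,'phi',-np.arctan(c[0]),'bar x at y=3',np.polyval(c,3))
    g=C[(C[...,2]>208)&(C[...,1]>-14)&(C[...,1]<30)&(C[...,0]>500)&(C[...,0]<600)]
    print('grip',len(g),g.min(0),g.max(0),cv2.minAreaRect(g[:,:2].astype(np.float32)))
    print('ball/post & pillar', np.median(C[(C[...,2]>195)&(C[...,1]<-230)&(C[...,1]>-300)&(C[...,0]>560)&(C[...,0]<660)],0))
E
```

```text
scene ((571.2338256835938, -120.6412124633789), (48.86627197265625, 164.54559326171875), 10.457305908203125)
[-1.90870052e-01  5.48363222e+02] phi 0.18860155011304564 bar x at y=3 547.79061210065
grip 51 [536.37173005  -9.09060245 209.900892  ] [552.8868489   18.26781577 223.22154931] ((543.6714477539062, 4.634993553161621), (16.708425521850586, 24.301233291625977), 15.451801300048828)
ball/post & pillar [ 619.19292866 -280.53913812  196.91972384]
top ((572.366943359375, -121.58084106445312), (45.06414794921875, 167.35009765625), 12.094002723693848)
[-2.19074100e-01  5.44808449e+02] phi 0.2156669781972201 bar x at y=3 544.1512262075407
grip 50 [535.41816467  -7.55529965 209.6699973 ] [553.32659576  16.32381395 226.59658607] ((544.7546997070312, 4.118143081665039), (17.080034255981445, 24.858642578125), 6.181036949157715)
ball/post & pillar [ 619.03165922 -282.74855599  198.18077719]
```

Emit:
step_arm(series=[0, 0, 50, 0, 0, 0, 0, 60, 0, 0, 0, 0, 50, 0.1, 0, 20, 30, 0, 0.14, 0, 25, 38, 0, 0.14, 0, 25, 38, 0, 0.14, 0, 25, 38, 0, 0.14, 0, 25, 38, 0, 0.14, 0, 25, 38, 0, 0.14, 0, 25, 38, 0, 0.14, 0, 25, 38, 0, 0.14, 0, 25, 38, 0, 0.14, 0, 25, 38, 0, 0.1, 0, 25, 38, 0, 0, 0, 25, 38, 0, 0, 0, 25, 38, 0, 0, 0, 25, 34, 0, 0, 0, 0, 0, 0, 0, 0])

```text
clock: 2.35
eef_pos: [539.9, 7.3, 389.3]
eef_rot: [-3.14, -0.001, 1.824]
wrist_force: [-0.2, -0.4, -0.2]
finger_gap: 93.8
finger_force: 0.0
```

Emit:
step_arm(series=[4.4, -3, 0, -0.044, 0, 0, 0, -45, 0, 0, 0, 0, -45, 0, 0.3, 0, 0, -45, 0, 0.5, 0, 0, -30, 0, 0.5, 0, 0, -16, 0, 0.5, 0, 0, 0, 0, 0.5], squeeze=30)

```text
clock: 3.22
eef_pos: [543.3, 2.0, 209.2]
eef_rot: [-3.141, -0.0, 1.776]
wrist_force: [0.2, -0.3, 0.6]
finger_gap: 48.8
finger_force: 0.0
```

```bash
python3 - <<'E'
from h import *
p,d=shot('scene'); cv2.imwrite('pics/scene2.png',cv2.resize(p[140:260,180:320],None,fx=5,fy=5,interpolation=cv2.INTER_CUBIC))
s=manip.read_state();print(s['eef_pos'],s['eef_rot'],s['finger_gap'],s['wrist_force'])
E
```

```text
[543.72474988   2.09292753 210.2820206 ] [3.14088422e+00 2.53049157e-04 1.77648987e+00] 47.385033716618324 [ 0.1188757  -0.25486048  0.82342314]
```

View pics/scene2.png

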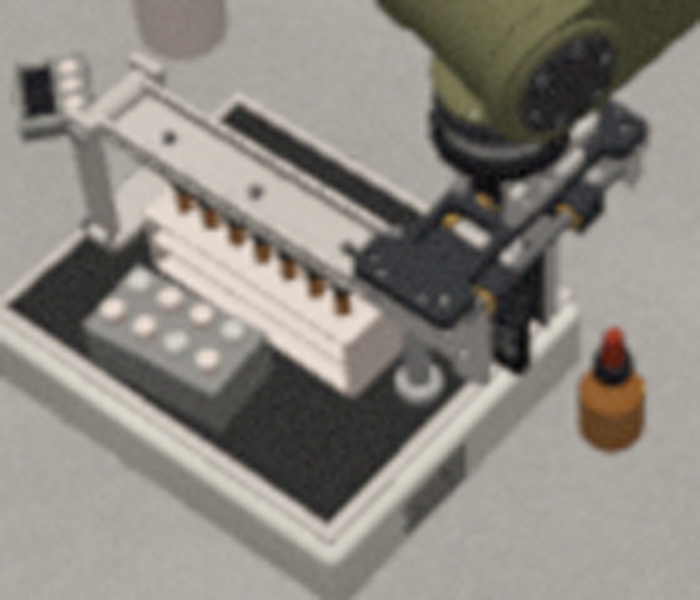

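The grip (crop 512,340) sits between the two fingers (475,355 and 550,290). I'll close now.

Emit:
step_arm(series=[0, 2, -1, 0, 0.7, 0, 0, 0, 0, 0.85, 0, 0, 0, 0, 1, 0, 0, 0, 0, 1, 0, 0, 0, 0, 1, 0, 0, 0, 0, 1], squeeze=35)

```text
clock: 4.03
eef_pos: [542.5, 4.2, 208.6]
eef_rot: [-3.139, -0.0, 1.777]
wrist_force: [-12.4, -1.1, 4.8]
finger_gap: 15.6
finger_force: 35.0
```

Emit:
step_arm(series=[-1.2, 0, 0, 0, 1, 0, 0, 0, 0, 1, -0.8, 4, 0, 0, 1, -0.8, 4, 0, 0, 1, -0.8, 4, 0, 0, 1, 0, 0, 0, 0, 1])

```text
clock: 4.78
eef_pos: [539.7, 15.9, 208.6]
eef_rot: [-3.14, 0.001, 1.777]
wrist_force: [-4.6, -7.4, 5.3]
finger_gap: 15.5
finger_force: 35.0
```

Emit:
step_arm(series=[-0.7, 1.5, 0, 0, 1, -0.6, 1.3, 0, 0, 1, 0, 0, 0, 0, 1, 0, 0, 0, 0, 1])

```text
clock: 5.28
eef_pos: [538.9, 18.5, 208.6]
eef_rot: [3.141, 0.001, 1.777]
wrist_force: [-0.3, -7.0, 1.6]
finger_gap: 15.8
finger_force: 35.0
```

Emit:
step_arm(series=[-0.2, 1, 0, 0, 1, 0, 0, 0, 0, 1, 0, 0, 0, 0, 1])

```text
clock: 5.65
eef_pos: [538.7, 19.5, 208.7]
eef_rot: [3.141, 0.001, 1.777]
wrist_force: [-0.7, -7.0, 2.5]
finger_gap: 15.6
finger_force: 35.0
```

Emit:
step_arm(series=[0, 0, 1.5, 0, 1, 0, -0.2, 2, 0, 1, 0, -0.2, 3, 0, 1, 0, 0, 0, 0, 1])

```text
clock: 6.15
eef_pos: [538.6, 19.2, 214.7]
eef_rot: [-3.142, 0.001, 1.776]
wrist_force: [1.4, -6.2, -3.9]
finger_gap: 15.9
finger_force: 35.0
```

Emit:
step_arm(series=[0.2, -0.8, 9.8, 0, 1, 0.2, -1.1, 9.8, 0, 1, 0.3, -1.4, 9.7, 0, 1, 0.3, -1.7, 9.7, 0, 1, 0.4, -2, 9.7, 0, 1, 0.5, -2.2, 9.6, 0, 1, 0, 0, 0, 0, 1])

```text
clock: 7.02
eef_pos: [540.6, 10.0, 273.3]
eef_rot: [3.141, 0.001, 1.776]
wrist_force: [2.4, -5.3, -4.0]
finger_gap: 15.6
finger_force: 35.0
```

```bash
python3 - <<'E'
from h import *
p,d=shot('scene'); cv2.imwrite('pics/scene3.png',cv2.resize(p[120:260,180:320],None,fx=4,fy=4,interpolation=cv2.INTER_CUBIC))
E
```

```text
(no output)
```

View pics/scene3.png

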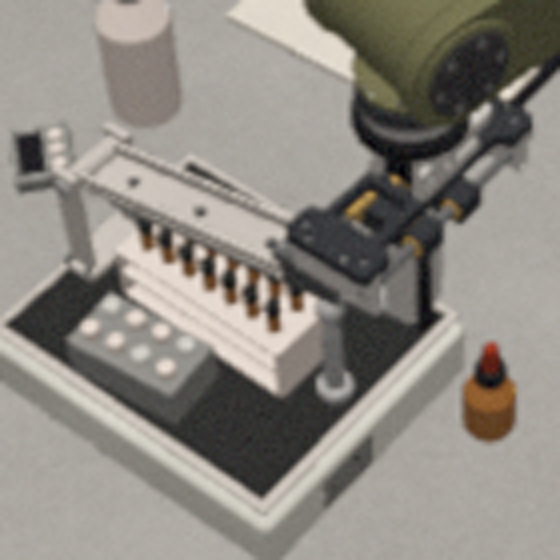

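The bar is rising with the grip and the ball post (330,330) is exposed. The rack and the other objects haven't moved. I'll continue along the arc.

Emit:
step_arm(series=[0.5, -2.5, 9.6, 0, 1, 0.6, -2.8, 9.5, 0, 1, 0.6, -3, 9.3, 0, 1, 0.7, -3.3, 9.3, 0, 1, 0.8, -3.6, 9.1, 0, 1, 0.8, -3.9, 9, 0, 1, 0.6, -2.8, 6, 0, 1, 0.6, -2.8, 6, 0, 1, 0, 0, 0, 0, 1, 0, 0, 0, 0, 1, 0, 0, 0, 0, 1, 0, 0, 0, 0, 1])

```text
clock: 8.57
eef_pos: [545.8, -14.4, 340.4]
eef_rot: [-3.141, 0.0, 1.777]
wrist_force: [3.8, -3.9, -4.6]
finger_gap: 15.5
finger_force: 35.0
```

```bash
python3 - <<'E'
from h import *
p,d=shot('scene'); cv2.imwrite('pics/scene4.png',cv2.resize(p[100:260,160:340],None,fx=3.7,fy=3.7,interpolation=cv2.INTER_CUBIC))
C=cloud('scene',d); s=manip.read_state(); print(s['eef_pos'],s['qd'].round(4),s['finger_force'],s['finger_gap'],s['wrist_force'])
# bar tilt: fit bar top line from points along the bar direction
u=np.array([-.208,.978]);H=s['eef_pos'][:2]-u*293
r=C[...,:2]-H; al=r@u; ac=r@np.array([.978,.208])
m=(al>20)&(al<170)&(abs(ac)<15)&(C[...,2]>190)&(C[...,2]<300)
print(m.sum(),np.polyfit(al[m],C[...,2][m],1))
E
```

```text
[545.85735897 -14.39254883 340.38121599] [-0.0016 -0.0004  0.0019 -0.      0.0016  0.    ] 34.99262988567352 15.5673139018985 [ 4.17711295 -4.05028622 -5.16613566]
204 [  0.44185515 185.2329707 ]
```

View pics/scene4.png

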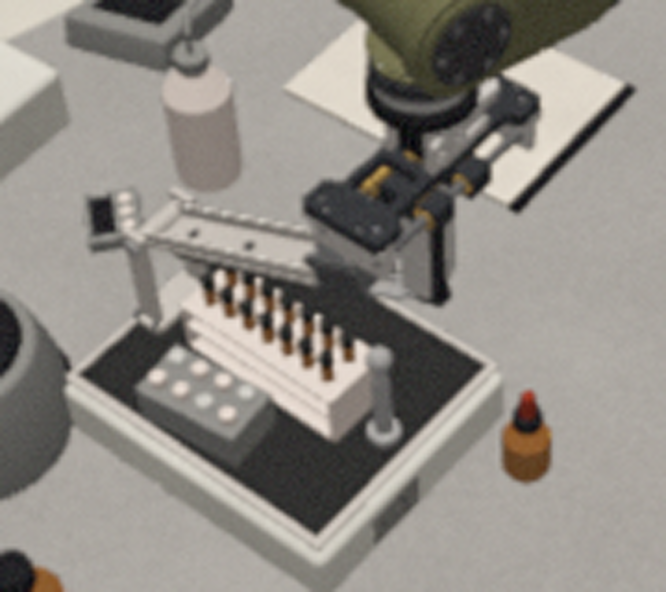

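The bar is held up with the ball post bare at (380,360) and the rack still in place. The fitted tilt of 0.416 rad puts the coupler head about 97 mm up, and the arm is steady. I'm handing the job in.

```bash
python3 -c "
from cell import manip
print(manip.sign_off())"
```

```text
the job is handed in; nothing more can be done
None
```

I pulled the latch clear with the bar still down, then lifted the bar off the ball; it is held steady with its coupler head about 97 mm up, the rack and nearby items look undisturbed in the last picture, and the job is handed in.

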